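# Clear the mallet off the pane and lift the pane level by its suction lifter

## Robot

A 7-joint arm with a two-finger parallel gripper is mounted at the origin on the work surface. World frame = base frame: x ahead of the robot, y to its left, z up, the work surface at z = 0. Lengths are in m, angles in rad, forces in N, time in s.
With the tool pointing down it reaches from about 0.35 to 0.9 m from the base axis. Payload 8.1 kg.
Tool frame: the origin (TCP) lies between the finger pads; the fingertips stand 19 mm ahead of it and the grasp point (between the pads) is the TCP; z points along the fingers, y is the direction in which the jaws open and shut (so a half turn about z gives the same grasp; the last joint's range is limited). The gripper opens to 92 mm and grips with 3 to 60 N. Pads are 19 mm wide; open, the fingers measure 130 mm over their backs; the gripper's body (75 mm by 190 mm) begins 47 mm behind the grasp point.
Start: joints at [-1.281, 0.434, 0.025, 1.573, -0.012, 1.134, -0.075], TCP at [0.239, 0.577, 0.246] pointing down, gripper open.
Joint ranges: [-2.62, 2.62], [-0.44, 2.09], [-1.27, 1.32], [0.08, 2.57], [-1.32, 4.46], [0.12, 2], [-2.74, 2.74]. Speed limits (rad/s): [2.22, 2.22, 3.01, 3.01, 3.14, 3.14, 3.14].

## Interface

Orientations are given as a unit quaternion [x, y, z, w].
In Python, from workcell import * gives the robot as it stands. The module is installed in compiled form; this text tells all that it offers.
- The arm moves only by the tool arm_command, never from a script. Its argument "plan" is text: rows parted by semicolons, each of 7 numbers parted by spaces: the shift along the tool's x, y, z in mm, then the turn, a rotation vector about the tool's x, y, z in degrees, then the closure, from 0 (fully open) to 1 (shut). In form: tx ty tz wx wy wz hand; .... A call has 1 to 8 rows; each row shifts and turns the pose as measured when the row begins, along the tool's axes as they then stand; what a row does not reach is not made up. A row lasts 1/12 s, in which the tool goes at most 41.7 mm and 7.16 degrees, less where a joint would pass 70% of its speed; a pose out of reach is approached as far as the arm can. A call with a gripper value outside its range is refused whole. The fingers move at their own pace and stop on an object; "squeeze" is the grip in N (left out, the last holds). Time passes only in rows, so rows that do not move let the fingers close. It gives the time, the measured TCP pose, the force and the opening at its end, in the units of the state.
- read_state(): the state, without advancing time (a new reading comes with each control period).
- capture(name): name is "scene" or "side" or "wrist"; returns a dict with "frame" (400x640x3 uint8, blue, green, red), "vertical_fov" (degrees; the focal length in pixels is half the picture's height over the tangent of half this angle, whatever the lens; pixels are square), "cx", "cy" (the principal point, pixels), "k1" (the pictures are not rectified: a ray, as slopes to the right and down, at radius r is drawn at 1 + k1 r^2 times it, then the intrinsics apply), "R" (3x3) and "t" (3): a world point X has camera coordinates R X + t. Camera axes: x right, y down, z forward; pixel columns grow to the right and rows downward; lengths in m; the calibration is good to about 2 mm. A picture is of the moment at which its call begins. There is no depth.
- hand_in(): hands the job in, once; it reports no verdict.
The state is a dict: "clock": time; "qpos": joint angles; "qd": joint speeds; "tau": joint torques, N m; "position": TCP position; "tool_rot": TCP orientation; "contact_force": force on the tool from outside, world axes, zero at the start; "wrist_torque": the same for the moment, N m; "width": finger opening in m.
Only numpy, scipy, OpenCV 4.12 (cv2) and the standard library are available. Lean on these libraries where they do the work, as an engineer would, in place of code of your own. Each camera call takes 0.05 s, during which the arm holds its last target.

## Task

Somebody has left the rubber mallet lying with its head on the small satin glass pane: lift it off without knocking the glass and lay it down on the bare counter, clear of the cork mat. Then take the pane by the grip bar of the suction lifter that is stuck on it, lift it straight up until it is a hand's breadth (about 10 cm) clear of its mat, and finish while still holding it there, level and still over the mat, so that the mat can be changed underneath. Leave the turntable with the handles, the white drip cap end and the aluminium bead clip as they are.

Things in the scene. Friction and masses are not known exactly. Their poses are not given: they have to be found in the camera images.
- mallet_balance (a point): balance point of the rubber mallet, on the axis of its round tan shaft (24 mm diameter), 43 mm from the head's middle: a good place to grip across the shaft. x: along the head's axis, across the shaft. y: along the shaft from the head to its free end, 292 mm from the head's middle; in this frame the shaft falls 75 mm per metre along y. z up.
- mallet_head (a point): middle of the mallet's black rubber head, a lying cylinder 50 mm in diameter and 80 mm long (axis x); same axes as mallet_balance. 25 mm above what the head lies on.
- mallet: the whole mallet, about 0.3 kg; origin at the underside of the head, same axes. At the start the head lies on the glass, on the +y half of the pane, and the shaft sticks out over the pane's +y edge with its free end on the counter.
- lifter_grip (a point): centre of the grip bar of the suction lifter stuck fast on the middle of the glass, over the balance point. Bar 24 mm wide (x), 120 mm long (y), 22 mm high, level, on a leg at each end; this point is 66 mm above the top of the glass, 70 mm above its underside. 20 mm are free below the bar at its middle, then comes the locked lever. Rubber cup 110 mm across. z up.
- pane: pale satin (frosted) glass pane with its lifter, about 0.75 kg: 190 mm (x) by 260 mm (y), 4 mm thick, origin at the centre of the underside, z up. At the start it lies on the mat.
- mat: fixed cork bench mat, 230 mm (x) by 300 mm (y), 4 mm thick, origin at the centre of its underside on the counter
- turntable_stand: fixed stand of the steel turntable, origin at its foot; carries a platter of 300 mm diameter that turns easily, its top 55 mm above the counter, with four satin chrome window handles screwed on (tops 110 mm above the counter). Leave alone.
- platter_point (a point): a point on the top of the turntable's platter, 60 mm from its axis, beside one of the four handles; it shows whether the platter has turned
- drip_cap_end: small white plastic moulding, 46 by 60 by 32 mm, loose on the counter, origin at its underside. Leave alone.
- bead_clip: small aluminium U-shaped clip, 30 by 44 by 21 mm, loose on the counter, origin at its underside. Leave alone.

How it is judged:
By the outcome, as a careful person would: the job done as asked, in the order asked, and still so for the second after the job is handed in, while the arm keeps its last pose, push and grip.
It also fails if it takes over 54 s, if anything falls off the work surface, if the arm or the gripper's body presses on something with over 40 N, if the wrist force passes 120 N, or if a joint passes its speed limit or range.

## Working session

There is one attempt and no reset: what is moved stays moved. The work goes in short steps, Python scripts to look and compute and a tool call to move; the robot and the scene stay as the last step left them, time stands still between calls to the robot, and variables do not carry over. Pictures are saved under pics/ and viewed, and the job is handed in when it is done.

Besides the shell and the picture viewer there is one more tool, called after ">>>" as name(argument=value, ...), one argument or row to a line, values as JSON. arm_command: Moves the arm, as the interface text tells. Its arguments: {"type":"object","properties":{"plan":{"type":"string"},"squeeze":{"type":"number"}},"required":["plan"]}

```bash
mkdir -p pics
cat > h.py <<'E'
from workcell import *
import numpy as np, cv2
def shot(cam,name):
    c=capture(cam); cv2.imwrite(f'pics/{name}.png',c['frame']); 
    np.save(f'pics/{name}.npy',{k:v for k,v in c.items()},allow_pickle=True); return c
def load(name): return np.load(f'pics/{name}.npy',allow_pickle=True).item()
def K(c):
    h=c['frame'].shape[0]; f=h/2/np.tan(np.radians(c['vertical_fov'])/2)
    return np.array([[f,0,c['cx']],[0,f,c['cy']],[0,0,1]]),np.array([c['k1'],0,0,0],float)
def ray(c,p):
    k,d=K(c); u=cv2.undistortPoints(np.array([[p]],float),k,d)[0,0]
    R=np.array(c['R']);t=np.array(c['t']); o=-R.T@t; v=R.T@np.array([u[0],u[1],1]); return o,v/np.linalg.norm(v)
def onz(c,p,z):
    o,v=ray(c,p); return o+v*(z-o[2])/v[2]
def tri(l):
    A=np.zeros((3,3));b=np.zeros(3);rs=[ray(c,p) for c,p in l]
    for o,v in rs:
        M=np.eye(3)-np.outer(v,v);A+=M;b+=M@o
    x=np.linalg.solve(A,b); return x,[np.linalg.norm((np.eye(3)-np.outer(v,v))@(x-o)) for o,v in rs]
def proj(c,X):
    k,d=K(c); r,_=cv2.Rodrigues(np.array(c['R'])); return cv2.projectPoints(np.array([X],float),r,np.array(c['t'],float),k,d)[0][0,0]
E
python3 - <<'E'
from h import *
for n in ['scene','side','wrist']:
    c=shot(n,n+'0'); print(n,c['vertical_fov'],c['k1'],-np.array(c['R']).T@c['t'])
s=read_state(); print(s)
E
```

```text
scene 43.59155124144992 0.025107160172150998 [ 1.69271574 -0.14622087  0.88731656]
side 48.669878684061295 -0.050308291805617474 [0.45796061 0.75881564 0.94020843]
wrist 62.45862686658241 0.013351835875168952 [0.17031902 0.60559303 0.38419937]
{'clock': 0.15, 'qpos': array([-1.2805596 ,  0.43503709,  0.02498035,  1.57386122, -0.01163636,
        1.133999  , -0.07511759]), 'qd': array([-4.88892345e-04, -3.74974948e-03, -4.18112650e-05, -3.81283828e-04,
        1.41047020e-03,  4.66782544e-04, -9.20853840e-04]), 'tau': array([ 2.87951509e-03, -6.68264723e+01,  9.86481607e-01, -3.14692497e+01,
       -6.04538200e-02,  3.93910368e-02,  7.99614054e-05]), 'position': array([0.23915448, 0.57705123, 0.24515175]), 'tool_rot': array([ 1.95210265e-01,  9.80761243e-01, -5.74787590e-04, -7.57181039e-05]), 'contact_force': array([ 0.2941555 , -0.4093358 , -0.16857369]), 'wrist_torque': array([ 0.00572687, -0.029139  , -0.03061783]), 'width': 0.09172520682896353}
```

View pics/scene0.png

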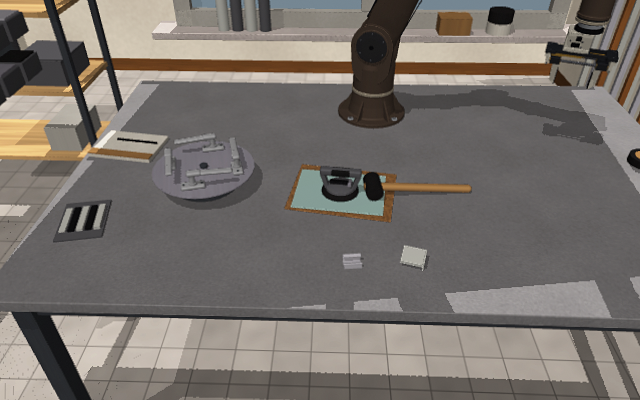

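View pics/side0.png

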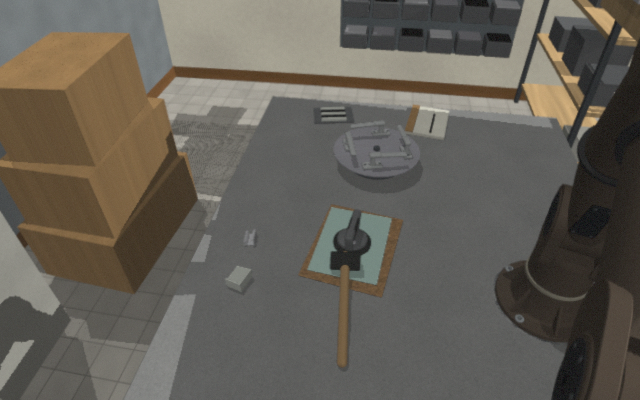

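View pics/wrist0.png

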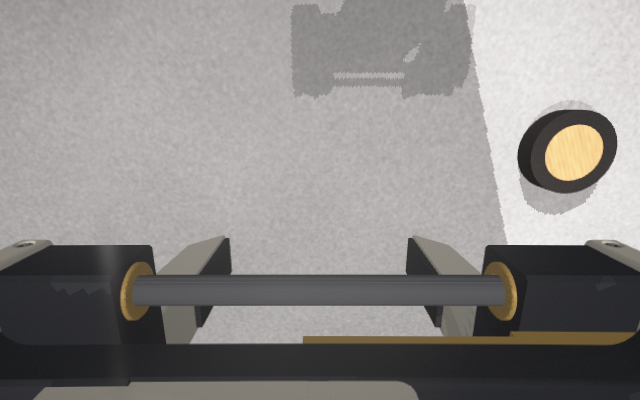

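The scene view shows the pane at about (340,192), the mallet head at (374,186) and the shaft end at (470,188). In the side view the head is at (345,260), the shaft end at (342,362) and the lifter at (353,232). I'll zoom in on both.

Run:
```python
from h import *
a=cv2.imread('pics/scene0.png')[150:250,270:480]; cv2.imwrite('pics/sz.png',cv2.resize(a,None,fx=3.8,fy=3.8,interpolation=cv2.INTER_CUBIC))
a=cv2.imread('pics/side0.png')[195:375,290:420]; cv2.imwrite('pics/dz.png',cv2.resize(a,None,fx=3.3,fy=3.3,interpolation=cv2.INTER_CUBIC))
```

```text
(no output)
```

View pics/sz.png

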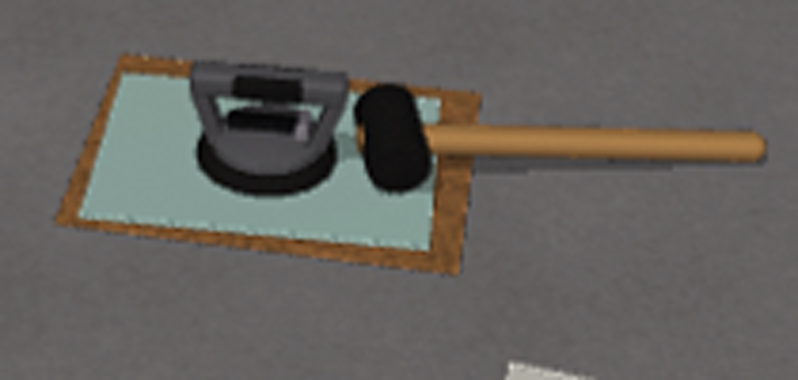

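View pics/dz.png

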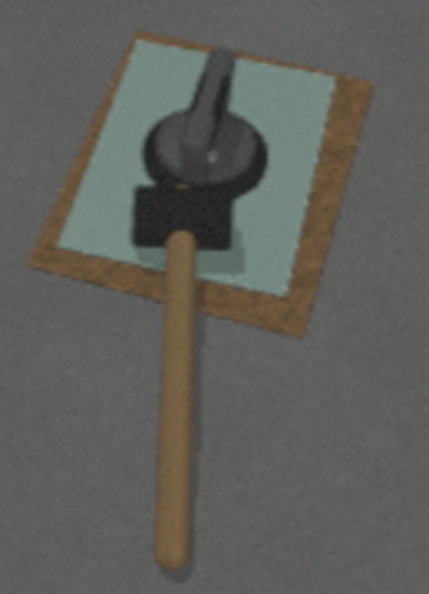

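Run:
```python
from h import *
sc,sd=load('scene0'),load('side0')
Z=lambda p:(270+(p[0]+.5)/3.8-.5,150+(p[1]+.5)/3.8-.5)
D=lambda p:(290+(p[0]+.5)/3.3-.5,195+(p[1]+.5)/3.3-.5)
print('shaft end',tri([(sc,Z((755,146))),(sd,D((172,560)))]))
print('shaft near head',tri([(sc,Z((433,138))),(sd,D((181,240)))]))
print('bar end -y', tri([(sc,Z((196,70))),(sd,D((222,52)))]))
# plane intersection for shaft
def plane(c,a,b):
    o,v=ray(c,a);_,w=ray(c,b); n=np.cross(v,w); return n/np.linalg.norm(n),o
n1,o1=plane(sc,Z((450,139)),Z((750,146))); n2,o2=plane(sd,D((180,270)),D((172,550)))
d=np.cross(n1,n2); d/=np.linalg.norm(d); 
p0=np.linalg.lstsq(np.array([n1,n2,d]),np.array([n1@o1,n2@o2,0]),rcond=None)[0]
d*=np.sign(d[1]); 
for y in (.1,.2,.35): print('axis',p0+d*(y-p0[1])/d[1])
print('d',d,np.degrees(np.arctan2(d[1],d[0])))
for n,l,c,f in (('sc',[(122,72),(441,97),(431,250),(80,217)],sc,Z),('sd',[(135,38),(335,75),(290,297),(57,247)],sd,D)):
    P=np.array([onz(c,f(p),.008) for p in l]); print(n,P.round(4).tolist(),P.mean(0))
for n,l,c,f in (('sc',[(122,54),(481,92),(459,275),(56,225)],sc,Z),('sd',[(135,31),(373,82),(303,337),(28,265)],sd,D)):
    P=np.array([onz(c,f(p),.004) for p in l]); print(n,P.round(4).tolist(),P.mean(0))
# dropcap
print('cap',onz(sc,(414,257),.015),'clip',onz(sc,(352,261),.01),'tt',onz(sc,(204,165),.055))
```

```text
shaft end (array([0.49097007, 0.26064616, 0.00830576]), [np.float64(0.0013959114752494387), np.float64(0.0013959114752495922)])
shaft near head (array([0.51818468, 0.00548382, 0.0335178 ]), [np.float64(0.0027085452464006062), np.float64(0.0027085452464005047)])
bar end -y (array([ 0.50321924, -0.17350926,  0.07936524]), [np.float64(0.0001802870152421401), np.float64(0.00018028701524224454)])
axis [0.50759946 0.1        0.02229127]
axis [0.49792007 0.2        0.01467289]
axis [0.48340099 0.35       0.00324533]
d [-0.09606782  0.99249874 -0.07561227] 95.52865867957368
sc [[0.4027, -0.2367, 0.008], [0.4303, 0.0222, 0.008], [0.6243, 0.0002, 0.008], [0.5943, -0.2569, 0.008]] [ 0.51290056 -0.11781838  0.008     ]
sd [[0.5904, -0.2575, 0.008], [0.4013, -0.2353, 0.008], [0.4266, 0.0257, 0.008], [0.618, 0.0043, 0.008]] [ 0.50906783 -0.11569857  0.008     ]
sc [[0.3702, -0.2386, 0.004], [0.4164, 0.0559, 0.004], [0.6469, 0.0189, 0.004], [0.5994, -0.2745, 0.004]] [ 0.50821849 -0.10960733  0.004     ]
sd [[0.5923, -0.2717, 0.004], [0.3661, -0.2355, 0.004], [0.4141, 0.0597, 0.004], [0.6387, 0.0232, 0.004]] [ 0.50280473 -0.10605902  0.004     ]
cap [0.79184678 0.0637418  0.015     ] clip [ 0.80599901 -0.08936605  0.01      ] tt [ 0.46227993 -0.52431641  0.055     ]
```

```bash
cat >> h.py <<'E'
from scipy.spatial.transform import Rotation as Ro
def rot(yaw_deg): # tool down, tool y at yaw
    a=np.radians(yaw_deg); y=np.array([np.cos(a),np.sin(a),0]); z=np.array([0,0,-1.]); return Ro.from_matrix(np.column_stack([np.cross(y,z),y,z]))
def rows(p,yaw,n,s=None):
    s=s or read_state(); P=np.array(s['position']); R=Ro.from_quat(s['tool_rot']); G=rot(yaw)
    d=(R.inv()*G).as_rotvec(degrees=True)/n; st=(np.array(p)-P)/n
    print('pos',P.round(4),'tot mm',((np.array(p)-P)*1000).round(1),'F',s['contact_force'].round(1),'w',round(s['width'],4),'t',round(s['clock'],2))
    cur=R; out=[]
    for i in range(n):
        out.append(' '.join(f'{v:.0f}' if abs(v)>9 else f'{v:.1f}' for v in np.r_[cur.inv().apply(st)*1000,d])); cur=cur*Ro.from_rotvec(d,degrees=True)
    print('; '.join(out))
E
python3 -c "
from h import *
rows([.515,.02,.25],5.5,18)"
```

```text
pos [0.2392 0.5771 0.2452] tot mm [ 275.8 -557.1    4.8] F [ 0.3 -0.4 -0.2] w 0.0917 t 0.15
-26 -23 -0.2 -0.0 0.0 3.4; -27 -21 -0.2 -0.0 0.0 3.4; -29 -19 -0.2 -0.0 0.0 3.4; -30 -18 -0.2 -0.0 0.0 3.4; -31 -16 -0.2 -0.0 0.0 3.4; -32 -14 -0.3 -0.0 0.0 3.4; -32 -12 -0.3 -0.0 0.0 3.4; -33 -10 -0.3 -0.0 0.0 3.4; -34 -8.1 -0.3 -0.0 0.0 3.4; -34 -6.1 -0.3 -0.0 0.0 3.4; -34 -4.0 -0.3 -0.0 0.0 3.4; -34 -2.0 -0.3 -0.0 0.0 3.4; -35 0.1 -0.3 -0.0 0.0 3.4; -34 2.2 -0.3 -0.0 0.0 3.4; -34 4.3 -0.3 -0.0 0.0 3.4; -34 6.3 -0.3 -0.0 0.0 3.4; -34 8.3 -0.3 -0.0 0.0 3.4; -33 10 -0.3 -0.0 0.0 3.4
```

>>> arm_command(
  plan="-26 -23 0 0 0 3.5 0; -27 -21 0 0 0 3.5 0; -29 -19 0 0 0 3.5 0; -30 -18 0 0 0 3.5 0; -31 -16 0 0 0 3.5 0; -32 -14 0 0 0 3.5 0; -32 -12 0 0 0 3.5 0; -33 -10 0 0 0 3.5 0",
  squeeze=25,
)

```text
clock: 0.82
position: [0.3582, 0.3247, 0.2413]
tool_rot: [0.429, 0.903, -0.002, -0.002]
contact_force: [0.9, 0.4, -0.3]
width: 0.0919
```

>>> arm_command(
  plan="-34 -8 0 0 0 3.5 0; -34 -6 0 0 0 3.5 0; -34 -4 0 0 0 3.5 0; -34 -2 0 0 0 3.5 0; -35 0 0 0 0 3.5 0; -34 2 0 0 0 3.5 0",
)

```text
clock: 1.32
position: [0.4472, 0.1268, 0.2409]
tool_rot: [0.594, 0.804, -0.002, -0.003]
contact_force: [1.5, 0.2, -0.7]
width: 0.0917
```

```bash
python3 -c "
from h import *
rows([.515,.02,.25],5.5,5); shot('wrist','w1')"
```

```text
pos [0.4472 0.1268 0.2409] tot mm [  67.8 -106.8    9.1] F [ 1.5  0.2 -0.7] w 0.0917 t 1.32
-24 6.7 -1.9 -0.1 -0.0 2.3; -24 7.7 -1.9 -0.1 -0.0 2.3; -24 8.6 -1.9 -0.1 -0.0 2.3; -23 10 -1.9 -0.1 -0.0 2.3; -23 11 -1.8 -0.1 -0.0 2.3
```

View pics/w1.png

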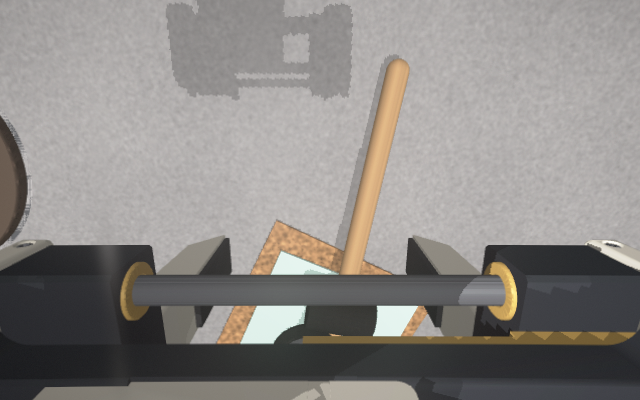

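The wrist view shows the shaft end at (397,60), the shaft meeting the gripper rod at (352,272), and the mat corner at (278,222). Next I'll move so the camera is over the head and the lifter.

```bash
python3 -c "
from h import *
rows([.52,-.16,.29],0,11)
w=load('w1'); print(onz(w,(397,62),.0115),onz(w,(352,270),.027), onz(w,(278,222),.004))"
```

```text
pos [0.4498 0.1197 0.2413] tot mm [  70.2 -279.7   48.7] F [ 2.1 -6.4  1.3] w 0.0917 t 1.37
-26 -1.1 -4.4 -0.0 0.0 1.5; -26 -0.4 -4.4 -0.0 0.0 1.5; -26 0.3 -4.4 -0.0 0.0 1.5; -26 1.0 -4.4 -0.0 0.0 1.5; -26 1.7 -4.4 -0.0 0.0 1.5; -26 2.3 -4.4 -0.0 0.0 1.5; -26 3.0 -4.4 -0.0 0.0 1.5; -26 3.7 -4.4 -0.0 0.0 1.5; -26 4.4 -4.4 -0.0 0.0 1.5; -26 5.0 -4.4 -0.0 0.0 1.5; -26 5.7 -4.4 -0.0 0.0 1.5
[0.48831968 0.26393093 0.0115    ] [0.51606152 0.03218279 0.027     ] [0.41617485 0.05563455 0.004     ]
```

>>> arm_command(
  plan="-26 -1 -5 0 0 1.5 0; -26 0 -5 0 0 1.5 0; -26 0 -5 0 0 1.5 0; -26 1 -5 0 0 1.5 0; -26 2 -5 0 0 1.5 0; -26 2 -5 0 0 1.5 0; -26 3 -5 0 0 1.5 0; -26 4 -5 0 0 1.5 0",
)

```text
clock: 2.03
position: [0.4999, -0.0891, 0.2814]
tool_rot: [0.681, 0.732, -0.003, -0.002]
contact_force: [0.2, 1.1, -0.5]
width: 0.0917
```

>>> arm_command(
  plan="-26 5 -5 0 0 1.5 0; -26 5 -5 0 0 1.5 0; -26 5 -5 0 0 1.5 0; -10 2 -2 0 0 1 0; 0 0 0 0 0 0 0; 0 0 0 0 0 0 0",
)

```text
clock: 2.53
position: [0.5206, -0.1852, 0.2994]
tool_rot: [0.72, 0.694, -0.004, -0.001]
contact_force: [-0.5, 1.3, -0.2]
width: 0.0917
```

```bash
python3 -c "
from h import *
rows([.52,-.16,.29],0,5); shot('wrist','w2')"
```

```text
pos [ 0.5206 -0.1852  0.2994] tot mm [-0.6 25.2 -9.4] F [-0.5  1.3 -0.2] w 0.0917 t 2.53
5.0 -0.3 1.9 -0.1 0.0 -0.4; 5.0 -0.3 1.9 -0.1 0.0 -0.4; 5.0 -0.2 1.9 -0.1 0.0 -0.4; 5.0 -0.2 1.9 -0.1 0.0 -0.4; 5.0 -0.2 1.9 -0.1 0.0 -0.4
```

View pics/w2.png

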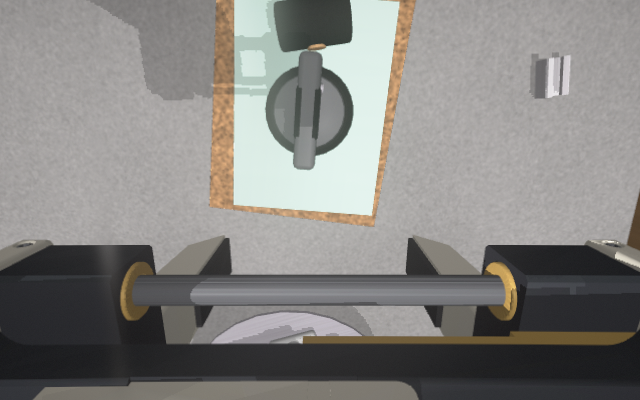

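The wrist view shows the lifter bar running from its upper end at (311,53) to its lower end at (304,169). The cup is centred at (309,111), the front pane corners are at (233,205) and (373,216), and the head face is at (315,48). I'll take a second wrist view on the way back.

>>> arm_command(
  plan="30 0 0 0 0 -1.5 0; 20 0 0 0 0 -1.5 0; 0 0 0 0 0 0 0; 0 0 0 0 0 0 0",
)

```text
clock: 2.92
position: [0.5205, -0.1274, 0.2976]
tool_rot: [0.698, 0.716, -0.004, -0.003]
contact_force: [0.3, -1.4, -0.2]
width: 0.0921
```

Run:
```python
from h import *
shot('wrist','w3')
rows([.515,.02,.20],5.5,8)
w=load('w2'); a,b=onz(w,(311,53),.08),onz(w,(304,169),.08); print(a,b,(a+b)/2,np.linalg.norm(a-b))
w3=load('w3')
for n,c in(('w2',w),('w3',w3)):
  print(n, -np.array(c['R']).T@c['t'])
```

```text
pos [ 0.5206 -0.1271  0.2975] tot mm [ -5.6 147.1 -97.5] F [-0.   0.5  0.9] w 0.0917 t 2.97
18 -0.1 12 -0.1 0.0 -0.5; 18 0.1 12 -0.1 0.0 -0.5; 18 0.2 12 -0.1 0.0 -0.5; 18 0.4 12 -0.1 0.0 -0.5; 18 0.5 12 -0.1 0.0 -0.5; 18 0.6 12 -0.1 0.0 -0.5; 18 0.8 12 -0.1 0.0 -0.5; 18 0.9 12 -0.1 0.0 -0.5
[ 0.51562005 -0.0601932   0.08      ] [ 0.50290866 -0.17696085  0.08      ] [ 0.50926435 -0.11857702  0.08      ] 0.11745749521410805
w2 [ 0.52379344 -0.11060367  0.43821024]
w3 [ 0.51945107 -0.05319036  0.43665192]
```

View pics/w3.png

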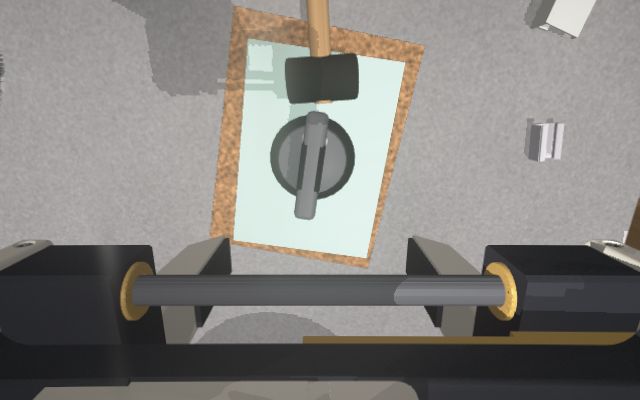

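Run:
```python
from h import *
w2,w3,sc,sd=load('w2'),load('w3'),load('scene0'),load('side0')
Z=lambda p:(270+(p[0]+.5)/3.8-.5,150+(p[1]+.5)/3.8-.5)
a,b=tri([(w2,(311,53)),(w3,(316,113))]),tri([(w2,(304,169)),(w3,(305,217)),(sc,Z((196,68)))])
print(a,b,(a[0]+b[0])/2)
P=[onz(w3,p,.008) for p in [(247,40),(406,62),(367,258),(234,241)]]; print(np.round(P,4),np.mean(P,0)) 
for l in [[(286,58),(356,54)],[(290,103),(358,98)]]: print([onz(w3,p,.033) for p in l])
print(onz(w3,(322,79),.05), 'shaft',onz(w3,(317,5),.025),onz(w3,(319,50),.029))
```

```text
(array([ 0.51448049, -0.05985154,  0.07730357]), [np.float64(0.001078528836217138), np.float64(0.0010785288362171865)]) (array([ 0.50340435, -0.17480756,  0.08166113]), [np.float64(0.001853833262140592), np.float64(0.0007074987635584757), np.float64(0.0011940938697805467)]) [ 0.50894242 -0.11732955  0.07948235]
[[ 4.285e-01  1.990e-02  8.000e-03]
 [ 6.187e-01  5.000e-04  8.000e-03]
 [ 5.894e-01 -2.580e-01  8.000e-03]
 [ 4.014e-01 -2.377e-01  8.000e-03]] [ 0.50950932 -0.11881871  0.008     ]
[array([ 0.47731199, -0.00170893,  0.033     ]), array([0.55609353, 0.00436648, 0.033     ])]
[array([ 0.4819069 , -0.05022351,  0.033     ]), array([ 0.56118053, -0.04260844,  0.033     ])]
[ 0.5186779  -0.02417316  0.05      ] shaft [0.5108705  0.05404852 0.025     ] [0.51433777 0.00809202 0.029     ]
```

>>> arm_command(
  plan="19 0 15 0 0 -0.5 0; 19 0 15 0 0 -0.5 0; 19 0 15 0 0 -0.5 0; 19 0 15 0 0 -0.5 0; 19 0 15 0 0 -0.5 0; 19 0 15 0 0 -0.5 0; 15 1 15 0 0 -0.5 0; 0 0 10 0 0 0 0",
)

```text
clock: 3.63
position: [0.5146, 0.0028, 0.1804]
tool_rot: [0.676, 0.736, -0.002, -0.001]
contact_force: [-0.0, -0.3, -0.1]
width: 0.0918
```

```bash
python3 -c "
from h import *
rows([.514,.024,.10],5.5,4)"
```

```text
pos [0.5146 0.0028 0.1804] tot mm [ -0.6  21.2 -80.4] F [-0.  -0.3 -0.1] w 0.0918 t 3.63
5.3 0.4 20 -0.1 0.0 -0.2; 5.3 0.4 20 -0.1 0.0 -0.2; 5.3 0.4 20 -0.1 0.0 -0.2; 5.3 0.4 20 -0.1 0.0 -0.2
```

>>> arm_command(
  plan="5 0 20 0 0 -0.2 0; 5 0 20 0 0 -0.2 0; 5 0 20 0 0 -0.2 0; 5 0 16 0 0 -0.2 0; 0 0 0 0 0 0 0; 0 0 0 0 0 0 0",
)

```text
clock: 4.13
position: [0.5124, 0.0182, 0.1002]
tool_rot: [0.672, 0.74, -0.003, 0.0]
contact_force: [1.0, -0.0, 0.7]
width: 0.092
```

```bash
python3 -c "
from h import *
rows([.514,.024,.036],5.5,5); shot('wrist','w4')"
```

```text
pos [0.5124 0.0182 0.1002] tot mm [  1.6   5.8 -64.2] F [ 1.  -0.   0.7] w 0.092 t 4.13
1.2 0.5 13 -0.1 0.1 -0.0; 1.2 0.5 13 -0.1 0.1 -0.0; 1.2 0.5 13 -0.1 0.1 -0.0; 1.1 0.4 13 -0.1 0.1 -0.0; 1.1 0.4 13 -0.1 0.1 -0.0
```

View pics/w4.png

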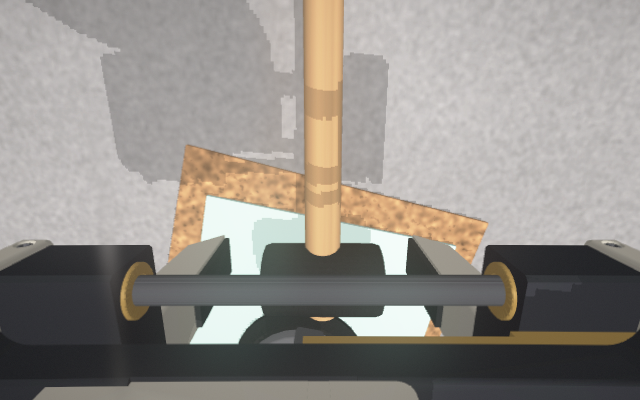

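The shaft is at column 323, centred between the fingers, and parallel to the image columns. I'll descend.

>>> arm_command(
  plan="2 0.5 13 0 0 0 0; 2 0.5 13 0 0 0 0; 2 0.5 13 0 0 0 0; 1 0 13 0 0 0 0; 0 0 10 0 0 0 0; 0 0 0 0 0 0 0",
)

```text
clock: 4.68
position: [0.5197, 0.0208, 0.0438]
tool_rot: [0.675, 0.738, 0.002, 0.005]
contact_force: [0.3, -0.4, 0.3]
width: 0.0918
```

```bash
python3 -c "
from h import *
rows([.514,.024,.036],5.5,1); shot('side','d5')
a=cv2.imread('pics/d5.png')[160:340,250:450]; cv2.imwrite('pics/d5z.png',cv2.resize(a,None,fx=3,fy=3))"
```

```text
pos [0.5197 0.0208 0.0438] tot mm [-5.7  3.2 -7.8] F [ 0.3 -0.4  0.3] w 0.0918 t 4.68
3.7 -5.5 7.7 0.5 0.3 -0.3
```

View pics/d5z.png

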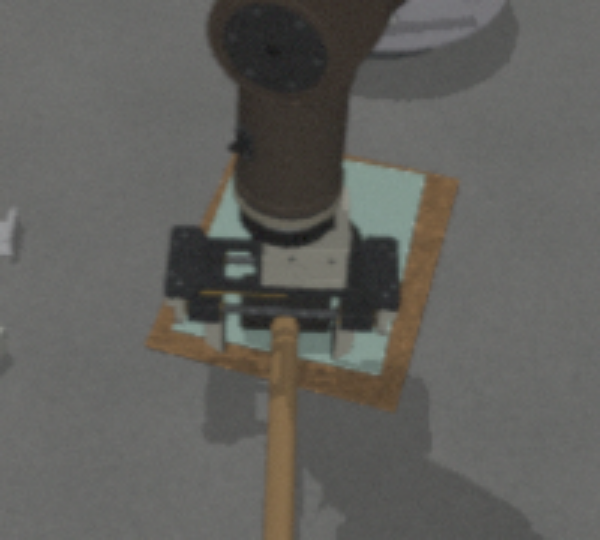

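The fingers straddle the shaft just outside the head. I'll correct the x drift and lower the last 8 mm.

>>> arm_command(
  plan="2 -3 4 0.3 0.2 0 0; 2 -3 4 0.2 0.1 0 0; 0 0 0 0 0 0 0",
)

```text
clock: 4.98
position: [0.515, 0.0237, 0.0382]
tool_rot: [0.675, 0.738, 0.002, 0.001]
contact_force: [-0.8, 0.5, -0.0]
width: 0.0921
```

```bash
python3 -c "
from h import *
rows([.514,.024,.036],5.5,1)"
```

```text
pos [0.515  0.0237 0.0382] tot mm [-1.   0.3 -2.2] F [-0.8  0.5 -0. ] w 0.0921 t 4.98
0.4 -0.9 2.2 0.2 -0.0 -0.4
```

>>> arm_command(
  plan="0 -1 3 0 0 0 0.3; 0 0 0 0 0 0 1; 0 0 0 0 0 0 1; 0 0 0 0 0 0 1; 0 0 0 0 0 0 1; 0 0 0 0 0 0 1; 0 0 0 0 0 0 1; 0 0 0 0 0 0 1",
  squeeze=30,
)

```text
clock: 5.65
position: [0.5145, 0.0238, 0.0361]
tool_rot: [0.675, 0.738, 0.002, 0.002]
contact_force: [-0.9, 0.2, -0.7]
width: 0.0433
```

```bash
python3 -c "
from h import *
rows([.514,.024,.036],5.5,1)"
```

```text
pos [0.5145 0.0238 0.0361] tot mm [-0.5  0.2 -0.1] F [-0.9  0.2 -0.7] w 0.0433 t 5.65
0.2 -0.4 0.1 0.3 -0.0 -0.4
```

>>> arm_command(
  plan="0 0 0 0 0 0 1; 0 0 0 0 0 0 1; 0 0 0 0 0 0 1; 0 0 0 0 0 0 1; 0 0 0 0 0 0 1",
)

```text
clock: 6.07
position: [0.5146, 0.0238, 0.0362]
tool_rot: [0.675, 0.738, 0.002, 0.002]
contact_force: [-0.6, -0.7, 0.0]
width: 0.0234
```

>>> arm_command(
  plan="0 0 -3 0 0 0 1; 0 0 -5 0 0 0 1; 0 0 -8 0 0 0 1; 0 0 -8 0 0 0 1",
)

```text
clock: 6.4
position: [0.5125, 0.0236, 0.0602]
tool_rot: [0.675, 0.738, 0.001, 0.0]
contact_force: [-0.2, -0.4, -2.1]
width: 0.0228
```

```bash
python3 -c "
from h import *
rows([.514,.024,.16],5.5,1); shot('scene','s6')
a=cv2.imread('pics/s6.png')[100:250,250:490]; cv2.imwrite('pics/s6z.png',cv2.resize(a,None,fx=3,fy=3))"
```

```text
pos [0.5125 0.0236 0.0602] tot mm [ 1.5  0.4 99.8] F [-0.2 -0.4 -2.1] w 0.0228 t 6.4
0.3 1.6 -100 0.1 -0.0 -0.4
```

View pics/s6z.png

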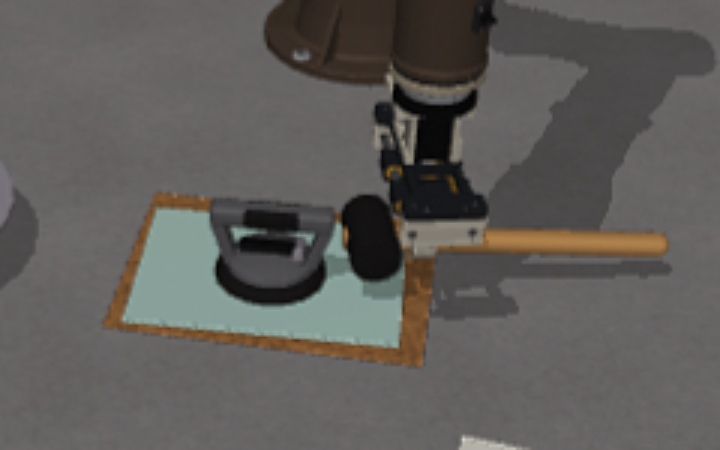

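The mallet has risen cleanly with its shaft nearly level, and the pane hasn't moved. I'll keep going up, then over.

>>> arm_command(
  plan="0 0 -14 0 0 0 1; 0 0 -16 0 0 0 1; 0 1 -16 0 0 0 1; 0 1 -16 0 0 0 1; 6 1 -12 0 0 0 1; 14 0 -6 0 0 0 1; 20 0 0 0 0 0 1; 22 0 0 0 0 0 1",
)

```text
clock: 7.12
position: [0.5115, 0.0814, 0.1509]
tool_rot: [0.679, 0.735, 0.003, 0.003]
contact_force: [1.0, 1.1, -3.1]
width: 0.0233
```

>>> arm_command(
  plan="24 0 0 0 0 0 1; 24 0 0 0 0 0 1; 24 0 0 0 0 0 1; 24 0 0 0 0 0 1; 22 0 0 0 0 0 1; 16 0 0 0 0 0 1; 8 0 0 0 0 0 1; 0 0 0 0 0 0 1",
)

```text
clock: 7.78
position: [0.4982, 0.2346, 0.1557]
tool_rot: [0.677, 0.736, 0.006, 0.003]
contact_force: [0.2, -0.7, -1.9]
width: 0.0231
```

```bash
python3 -c "
from h import *
rows([.49,.24,.045],5.5,6); shot('scene','s7')
a=cv2.imread('pics/s7.png')[80:250,250:570]; cv2.imwrite('pics/s7z.png',cv2.resize(a,None,fx=2.4,fy=2.4))"
```

```text
pos [0.4982 0.2346 0.1557] tot mm [  -8.2    5.4 -110.7] F [ 0.2 -0.7 -1.9] w 0.0231 t 7.78
0.9 -1.5 18 0.1 -0.0 -0.1; 1.0 -1.5 18 0.1 -0.0 -0.1; 1.0 -1.4 18 0.1 -0.0 -0.1; 1.0 -1.4 18 0.1 -0.0 -0.1; 1.0 -1.4 18 0.1 -0.0 -0.1; 1.0 -1.3 18 0.1 -0.0 -0.1
```

View pics/s7z.png

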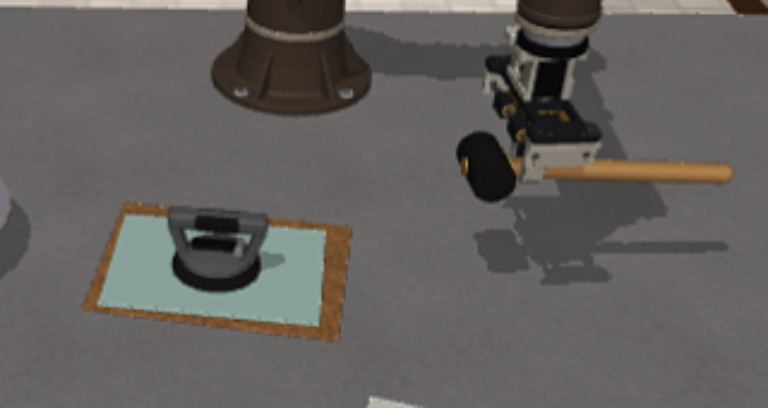

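The mallet hangs level, well clear of the mat, and the pane is still in place. I'll lower it.

>>> arm_command(
  plan="0 0 20 0 0 0 1; 0 0 22 0 0 0 1; 0 0 22 0 0 0 1; 0 0 18 0 0 0 1; 0 0 12 0 0 0 1; 0 0 8 0 0 0 1; 0 0 5 0 0 0 1; 0 0 0 0 0 0 1",
)

```text
clock: 8.5
position: [0.5042, 0.2217, 0.0477]
tool_rot: [0.682, 0.731, 0.007, 0.006]
contact_force: [-0.3, -0.5, -2.6]
width: 0.0231
```

```bash
python3 -c "
from h import *
rows([.49,.24,.03],5.5,6)"
```

```text
pos [0.5042 0.2217 0.0477] tot mm [-14.2  18.3 -17.7] F [-0.3 -0.5 -2.6] w 0.0231 t 8.5
3.2 -2.2 2.9 0.2 -0.0 -0.2; 3.2 -2.2 2.9 0.2 -0.0 -0.2; 3.2 -2.2 2.9 0.2 -0.0 -0.2; 3.2 -2.1 2.9 0.2 -0.0 -0.2; 3.2 -2.1 2.9 0.2 -0.0 -0.2; 3.3 -2.1 2.9 0.2 -0.0 -0.2
```

>>> arm_command(
  plan="1 0 5 0.4 0 0 1; 1 0 4 0.4 0 0 1; 0 0 3 0.3 0 0 1; 0 0 3 0 0 0 1; 0 0 1 0 0 0 1",
)

```text
clock: 8.92
position: [0.5065, 0.2235, 0.0329]
tool_rot: [0.682, 0.731, 0.001, -0.0]
contact_force: [-0.0, 0.1, -1.7]
width: 0.0231
```

```bash
python3 -c "
from h import *
rows([.5042,.2217,.028],5.5,1); shot('scene','s8')
a=cv2.imread('pics/s8.png')[80:250,350:570]; cv2.imwrite('pics/s8z.png',cv2.resize(a,None,fx=3.4,fy=3.4))"
```

```text
pos [0.5065 0.2235 0.0329] tot mm [-2.3 -1.8 -4.9] F [-0.   0.1 -1.7] w 0.0231 t 8.92
-1.7 -2.4 4.9 0.1 -0.1 -1.6
```

View pics/s8z.png

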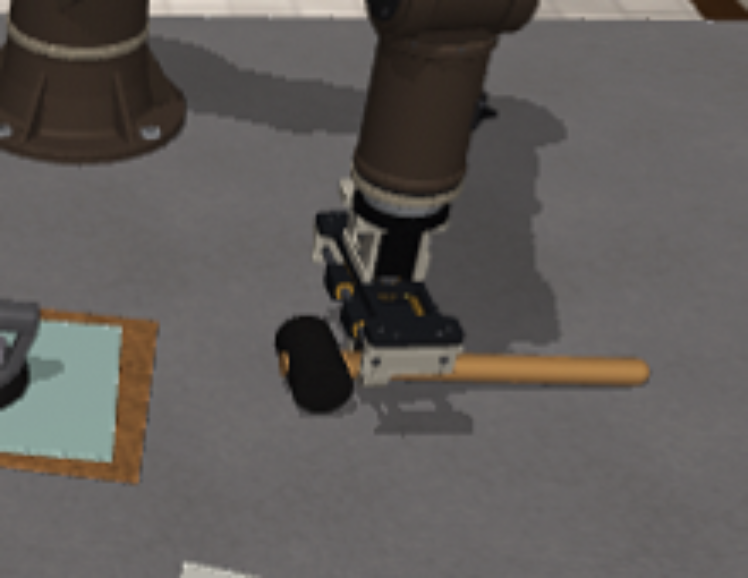

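>>> arm_command(
  plan="0 0 3 0 0 0 1; 0 0 2 0 0 0 1; 0 0 1 0 0 0 1",
)

```text
clock: 9.22
position: [0.5071, 0.2237, 0.0293]
tool_rot: [0.682, 0.731, 0.002, -0.001]
contact_force: [-5.1, -2.4, 18.7]
width: 0.0237
```

>>> arm_command(
  plan="0 0 1.5 0 0 0 1; 0 0 1 0 0 0 1",
)

```text
clock: 9.38
position: [0.507, 0.2237, 0.0294]
tool_rot: [0.682, 0.731, 0.003, -0.001]
contact_force: [-3.0, -1.5, 8.4]
width: 0.023
```

It's in contact with the counter. I'll open the gripper.

>>> arm_command(
  plan="0 0 0 0 0 0 0; 0 0 0 0 0 0 0; 0 0 0 0 0 0 0; 0 0 0 0 0 0 0; 0 0 0 0 0 0 0; 0 0 0 0 0 0 0; 0 0 0 0 0 0 0; 0 0 0 0 0 0 0",
)

```text
clock: 10.05
position: [0.5079, 0.2246, 0.0301]
tool_rot: [0.682, 0.731, 0.004, -0.001]
contact_force: [0.1, 0.7, 0.0]
width: 0.072
```

>>> arm_command(
  plan="0 0 -10 0 0 0 0; 0 0 -20 0 0 0 0; 0 0 -30 0 0 0 0; 0 0 -30 0 0 0 0; 0 0 -30 0 0 0 0; 0 0 -30 0 0 0 0; 0 0 -20 0 0 0 0",
)

```text
clock: 10.63
position: [0.5039, 0.2207, 0.2057]
tool_rot: [0.683, 0.73, -0.001, -0.002]
contact_force: [0.9, 1.2, -0.1]
width: 0.0923
```

```bash
python3 -c "
from h import *
rows([.509,-.118,.19],-6.3,12); shot('scene','s9')
a=cv2.imread('pics/s9.png')[80:250,250:570]; cv2.imwrite('pics/s9z.png',cv2.resize(a,None,fx=2.4,fy=2.4))"
```

```text
pos [0.5039 0.2207 0.2057] tot mm [   5.1 -338.7  -15.7] F [ 0.9  1.2 -0.1] w 0.0923 t 10.63
-28 -1.5 1.3 -0.0 -0.0 0.8; -28 -1.0 1.3 -0.0 -0.0 0.8; -28 -0.6 1.3 -0.0 -0.0 0.8; -28 -0.2 1.3 -0.0 -0.0 0.8; -28 0.2 1.3 -0.0 -0.0 0.8; -28 0.6 1.3 -0.0 -0.0 0.8; -28 1.0 1.3 -0.0 -0.0 0.8; -28 1.5 1.3 -0.0 -0.0 0.8; -28 1.9 1.3 -0.0 -0.0 0.8; -28 2.3 1.3 -0.0 -0.0 0.8; -28 2.7 1.3 -0.0 -0.0 0.8; -28 3.1 1.3 -0.0 -0.0 0.8
```

View pics/s9z.png

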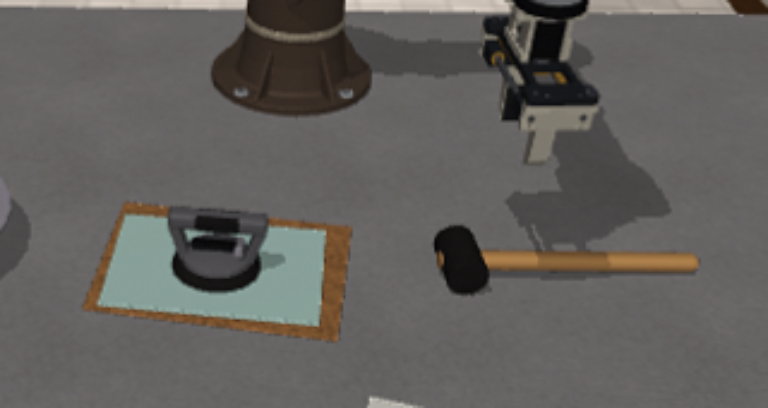

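The mallet lies on the bare counter, with its head well right of the mat edge. Next is the lifter bar.

>>> arm_command(
  plan="-28 -1 1 0 0 0.8 0; -28 -1 1 0 0 0.8 0; -28 0 1 0 0 0.8 0; -28 0 1 0 0 0.8 0; -28 0 1 0 0 0.8 0; -28 1 1 0 0 0.8 0; -28 1 1 0 0 0.8 0; -28 1 1 0 0 0.8 0",
)

```text
clock: 11.35
position: [0.5122, -0.003, 0.2066]
tool_rot: [0.72, 0.694, 0.008, -0.001]
contact_force: [0.7, 0.1, -0.2]
width: 0.0918
```

>>> arm_command(
  plan="-26 2 1 0 0 0.8 0; -26 2 1 0 0 0.8 0; -20 2 1 0 0 0.8 0; -10 2 0 0 0 0.8 0; 0 0 0 0 0 0 0; 0 0 0 0 0 0 0",
)

```text
clock: 11.85
position: [0.5135, -0.0966, 0.2052]
tool_rot: [0.744, 0.668, 0.008, -0.0]
contact_force: [-0.7, 0.1, -0.5]
width: 0.0918
```

```bash
python3 -c "
from h import *
rows([.509,-.118,.14],-6.3,4); shot('wrist','w10')"
```

```text
pos [ 0.5135 -0.0966  0.2052] tot mm [ -4.5 -21.4 -65.2] F [-0.7  0.1 -0.5] w 0.0918 t 11.85
-5.6 -0.7 16 0.1 -0.2 0.0; -5.6 -0.7 16 0.1 -0.2 0.0; -5.5 -0.6 16 0.1 -0.2 0.0; -5.5 -0.6 16 0.1 -0.2 0.0
```

View pics/w10.png

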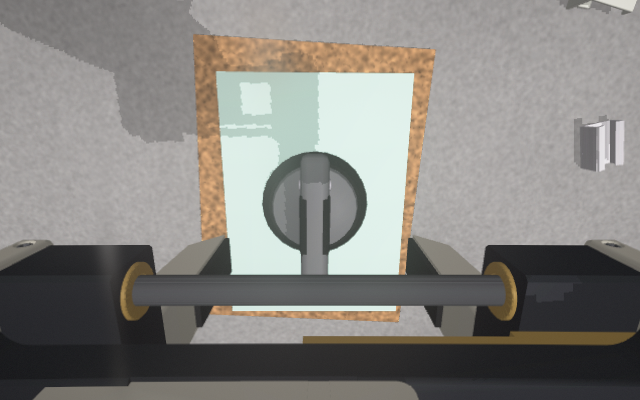

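The bar lies vertical in the image at column 315, so the yaw matches. I'll correct the tilt while going down.

>>> arm_command(
  plan="-6 -1 16 0.1 -0.2 0 0; -6 -1 16 0.1 -0.2 0 0; -6 -1 16 0.1 -0.2 0 0; -5 -1 14 0.1 -0.2 0 0; 0 0 0 0 0 0 0; 0 0 0 0 0 0 0",
)

```text
clock: 12.4
position: [0.5103, -0.1076, 0.1417]
tool_rot: [0.738, 0.675, 0.003, 0.001]
contact_force: [0.5, -0.2, 0.5]
width: 0.0919
```

```bash
python3 -c "
from h import *
rows([.509,-.118,.074],-6.3,5); shot('wrist','w11')"
```

```text
pos [ 0.5103 -0.1076  0.1417] tot mm [ -1.3 -10.4 -67.7] F [ 0.5 -0.2  0.5] w 0.0919 t 12.4
-2.1 -0.1 14 0.1 -0.0 0.2; -2.1 -0.1 14 0.1 -0.0 0.2; -2.1 -0.1 14 0.1 -0.0 0.2; -2.1 -0.1 14 0.1 -0.0 0.2; -2.1 -0.0 14 0.1 -0.0 0.2
```

View pics/w11.png

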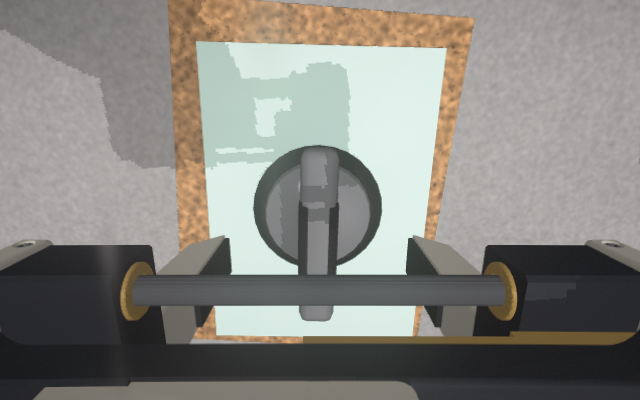

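The bar is centred at column 318, between the pads at 230 and 410, with its ends at (319,148) and (316,321).

Run:
```python
from h import *
w2,w3,w=load('w2'),load('w3'),load('w11')
a=tri([(w2,(311,53)),(w3,(316,113)),(w,(319,148))]);b=tri([(w2,(304,169)),(w3,(305,217)),(w,(316,321))]);print(a,b,(a[0]+b[0])/2)
```

```text
(array([ 0.51454194, -0.05916984,  0.07041357]), [np.float64(0.0009186640805503141), np.float64(0.0015161697463741796), np.float64(0.0006624134763242067)]) (array([ 0.50301716, -0.17533929,  0.08288336]), [np.float64(0.0010715830997751591), np.float64(0.001701818213828616), np.float64(0.000959672158780947)]) [ 0.50877955 -0.11725456  0.07664846]
```

>>> arm_command(
  plan="-3 0 12 0.1 0 0.2 0; -3 0 12 0.1 0 0.2 0; -3 0 12 0.1 0 0.2 0; -2 0 10 0.1 0 0.2 0; 0 0 0 0 0 0 0; 0 0 0 0 0 0 0",
)

```text
clock: 12.95
position: [0.5113, -0.1168, 0.0928]
tool_rot: [0.742, 0.67, 0.002, -0.002]
contact_force: [0.0, -0.5, 0.4]
width: 0.0918
```

```bash
python3 -c "
from h import *
rows([.509,-.118,.075],-6.3,2)"
```

```text
pos [ 0.5113 -0.1168  0.0928] tot mm [ -2.3  -1.2 -17.8] F [ 0.  -0.5  0.4] w 0.0918 t 12.95
-0.7 -1.1 8.9 -0.0 -0.1 0.3; -0.7 -1.1 8.9 -0.0 -0.1 0.3
```

>>> arm_command(
  plan="0 -1 9 0 -0.1 0 0; 0 -1 8 0 -0.1 0 0; 0 0 0 0 0 0 0; 0 0 0 0 0 0 0",
)

```text
clock: 13.28
position: [0.5091, -0.1169, 0.074]
tool_rot: [0.742, 0.67, 0.0, -0.0]
contact_force: [-0.8, -0.0, -0.4]
width: 0.0914
```

```bash
python3 -c "
from h import *
rows([.509,-.118,.074],-5.8,2)
shot('side','d12')
a=cv2.imread('pics/d12.png')[120:320,250:450]; cv2.imwrite('pics/d12z.png',cv2.resize(a,None,fx=3,fy=3))"
```

```text
pos [ 0.5091 -0.1169  0.074 ] tot mm [-0.1 -1.1 -0. ] F [-0.8 -0.  -0.4] w 0.0914 t 13.28
-0.5 0.0 0.0 -0.0 -0.0 -0.0; -0.5 0.0 0.0 -0.0 -0.0 -0.0
```

View pics/d12z.png

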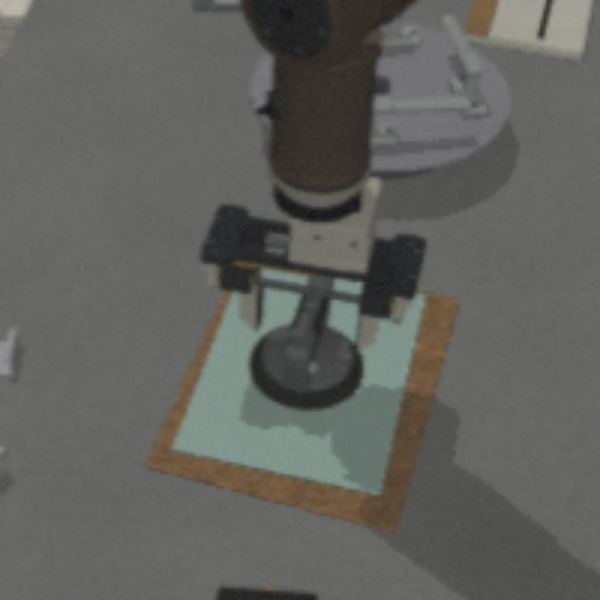

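The fingers straddle the bar and the tool is vertical. I'll close.

>>> arm_command(
  plan="0 0 0 0 0 0 1; 0 0 0 0 0 0 1; 0 0 0 0 0 0 1; 0 0 0 0 0 0 1; 0 0 0 0 0 0 1; 0 0 0 0 0 0 1; 0 0 0 0 0 0 1; 0 0 0 0 0 0 1",
  squeeze=45,
)

```text
clock: 14.0
position: [0.5101, -0.1168, 0.0755]
tool_rot: [0.742, 0.67, 0.001, 0.001]
contact_force: [0.5, -0.0, -0.5]
width: 0.0427
```

>>> arm_command(
  plan="0 0 0 0 0 0 1; 0 0 0 0 0 0 1; 0 0 0 0 0 0 1; 0 0 0 0 0 0 1; 0 0 0 0 0 0 1; 0 0 0 0 0 0 1",
)

```text
clock: 14.5
position: [0.5097, -0.1167, 0.0755]
tool_rot: [0.742, 0.67, 0.001, 0.0]
contact_force: [0.9, -0.0, -0.0]
width: 0.0239
```

```bash
python3 -c "
from h import *
rows([.509,-.117,.174],-5.8,2)"
```

```text
pos [ 0.5097 -0.1167  0.0755] tot mm [-0.7 -0.3 98.5] F [ 0.9 -0.  -0. ] w 0.0239 t 14.5
-0.1 -0.2 -49 0.0 -0.0 -0.0; -0.1 -0.3 -49 0.0 -0.0 -0.0
```

Gripped at z 75.5 mm with a width of 23.9 mm. I'll lift, aiming for z of about 175.5 mm.

>>> arm_command(
  plan="0 0 -3 0 0 0 1; 0 0 -5 0 0 0 1; 0 0 -7 0 0 0 1; 0 0 -7 0 0 0 1",
)

```text
clock: 14.83
position: [0.5065, -0.1159, 0.0962]
tool_rot: [0.742, 0.67, -0.001, -0.003]
contact_force: [0.4, 0.7, -8.6]
width: 0.0237
```

```bash
python3 -c "
from h import *
rows([.5097,-.1167,.1755],-5.8,8)"
```

```text
pos [ 0.5065 -0.1159  0.0962] tot mm [ 3.2 -0.8 79.3] F [ 0.4  0.7 -8.6] w 0.0237 t 14.83
-0.0 0.4 -10 -0.0 -0.0 -0.0; -0.0 0.4 -10 -0.0 -0.0 -0.0; -0.0 0.4 -10 -0.0 -0.0 -0.0; -0.0 0.4 -10 -0.0 -0.0 -0.0; -0.0 0.4 -10 -0.0 -0.0 -0.0; -0.1 0.4 -10 -0.0 -0.0 -0.0; -0.1 0.4 -10 -0.0 -0.0 -0.0; -0.1 0.4 -10 -0.0 -0.0 -0.0
```

>>> arm_command(
  plan="0 1 -9 0 0 0 1; 0 1 -10 0 0 0 1; 0 1 -10 0 0 0 1; 0 1 -10 0 0 0 1; 0 1 -10 0 0 0 1; 0 1 -10 0 0 0 1; 0 0 -8 0 0 0 1; 0 0 -4 0 0 0 1",
)

```text
clock: 15.5
position: [0.513, -0.117, 0.1771]
tool_rot: [0.742, 0.67, -0.001, -0.002]
contact_force: [-0.5, -0.6, -7.2]
width: 0.0237
```

>>> arm_command(
  plan="0 0 0 0 0 0 1; 0 0 0 0 0 0 1; 0 0 0 0 0 0 1",
)

```text
clock: 15.75
position: [0.5134, -0.1169, 0.1786]
tool_rot: [0.742, 0.67, 0.0, -0.001]
contact_force: [0.3, 0.5, -6.9]
width: 0.0234
```

```bash
python3 -c "
from h import *
rows([.5097,-.1167,.1755],-5.8,2)"
```

```text
pos [ 0.5134 -0.1169  0.1786] tot mm [-3.7  0.2 -3.1] F [ 0.3  0.5 -6.9] w 0.0234 t 15.75
-0.1 -1.8 1.6 -0.0 -0.1 -0.0; -0.1 -1.8 1.6 -0.0 -0.1 -0.0
```

>>> arm_command(
  plan="0 -2 1.5 0 0 0 1; 0 -1.5 1.5 0 0 0 1; 0 0 0 0 0 0 1; 0 0 0 0 0 0 1; 0 0 0 0 0 0 1; 0 0 0 0 0 0 1",
)

```text
clock: 16.25
position: [0.5077, -0.1163, 0.1731]
tool_rot: [0.742, 0.67, -0.002, -0.003]
contact_force: [0.9, -0.1, -7.2]
width: 0.0239
```

```bash
python3 -c "
from h import *
rows([.5097,-.1167,.1755],-5.8,2); print(np.abs(read_state()['qd']).max())
shot('side','d13');shot('scene','s13'); shot('wrist','w13')
rows([.5097,-.1167,.1755],-5.8,2)
a=cv2.imread('pics/s13.png')[70:280,150:500]; cv2.imwrite('pics/s13z.png',cv2.resize(a,None,fx=2.2,fy=2.2))"
```

```text
pos [ 0.5077 -0.1163  0.1731] tot mm [ 2.  -0.4  2.4] F [ 0.9 -0.1 -7.2] w 0.0239 t 16.25
-0.1 1.0 -1.2 -0.2 -0.0 -0.0; -0.1 1.0 -1.2 -0.2 -0.0 -0.0
0.0035299182518051986
pos [ 0.5078 -0.1164  0.1732] tot mm [ 1.9 -0.3  2.3] F [ 0.9 -0.1 -8.1] w 0.0235 t 16.4
-0.1 0.9 -1.1 -0.2 -0.0 -0.0; -0.1 0.9 -1.1 -0.2 -0.0 -0.0
```

View pics/s13z.png

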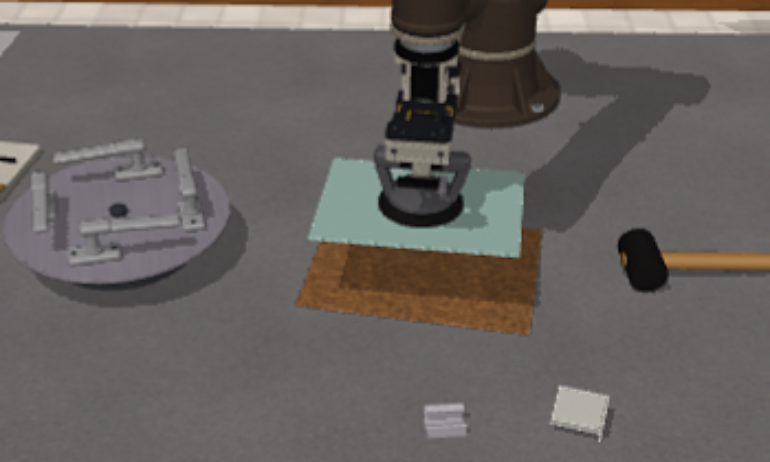

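View pics/d13.png

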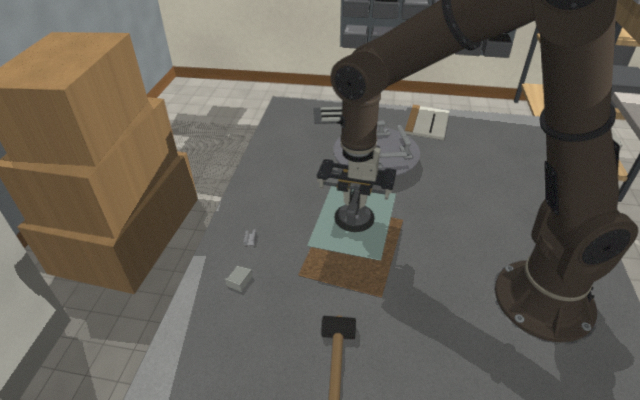

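View pics/w13.png

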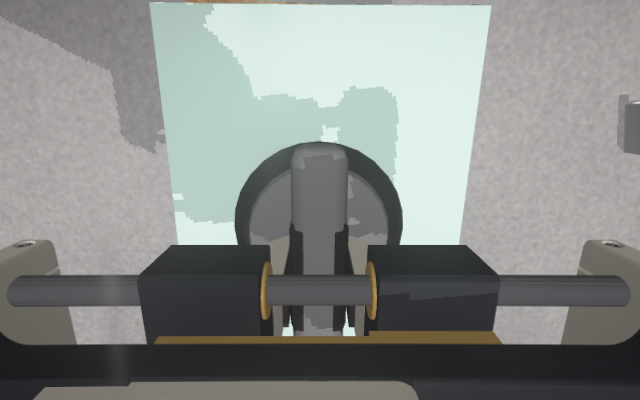

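The pane hangs over the mat and looks level, at (418,205) in the zoomed scene view. The mallet, turntable, clip and cap look undisturbed. I'll trim 2 mm and 0.4°, then check level from the corners.

>>> arm_command(
  plan="0 1 -1.5 -0.3 0 0 1; 0 0.5 -1 -0.1 0 0 1; 0 0 0 0 0 0 1; 0 0 0 0 0 0 1; 0 0 0 0 0 0 1; 0 0 0 0 0 0 1; 0 0 0 0 0 0 1; 0 0 0 0 0 0 1",
)

```text
clock: 17.07
position: [0.5098, -0.1166, 0.1763]
tool_rot: [0.742, 0.67, 0.001, 0.0]
contact_force: [0.3, 0.5, -8.7]
width: 0.0237
```

```bash
python3 -c "
from h import *
rows([.5097,-.1167,.1755],-5.8,2); print(np.abs(read_state()['qd']).max())
shot('side','d14');shot('scene','s14')
rows([.5097,-.1167,.1755],-5.8,2)
a=cv2.imread('pics/s14.png')[130:240,270:410]; cv2.imwrite('pics/s14z.png',cv2.resize(a,None,fx=5,fy=5,interpolation=2))
a=cv2.imread('pics/d14.png')[170:300,290:420]; cv2.imwrite('pics/d14z.png',cv2.resize(a,None,fx=4.5,fy=4.5,interpolation=2))"
```

```text
pos [ 0.5098 -0.1166  0.1763] tot mm [-0.1 -0.1 -0.8] F [ 0.3  0.5 -8.7] w 0.0237 t 17.07
-0.1 -0.1 0.4 0.1 -0.0 -0.0; -0.1 -0.1 0.4 0.1 -0.0 -0.0
0.001994694661532446
pos [ 0.5098 -0.1166  0.1763] tot mm [-0.1 -0.1 -0.8] F [-0.3 -1.2 -7.3] w 0.0235 t 17.17
-0.1 -0.0 0.4 0.1 -0.0 -0.0; -0.1 -0.0 0.4 0.1 -0.0 -0.0
```

View pics/s14z.png

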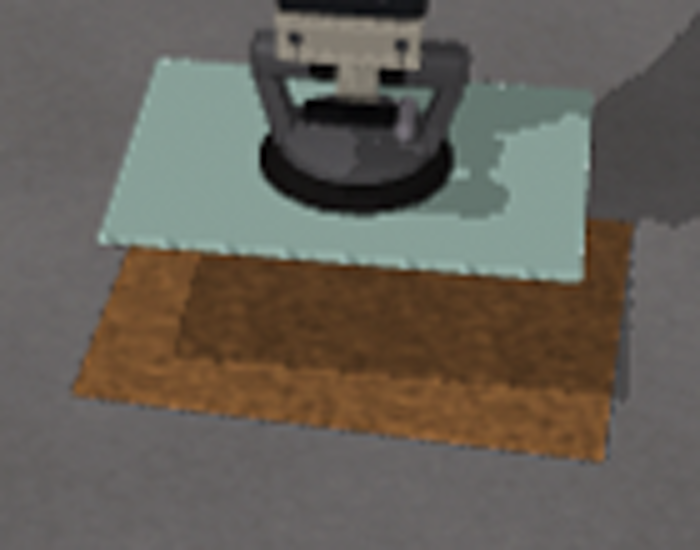

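View pics/d14z.png

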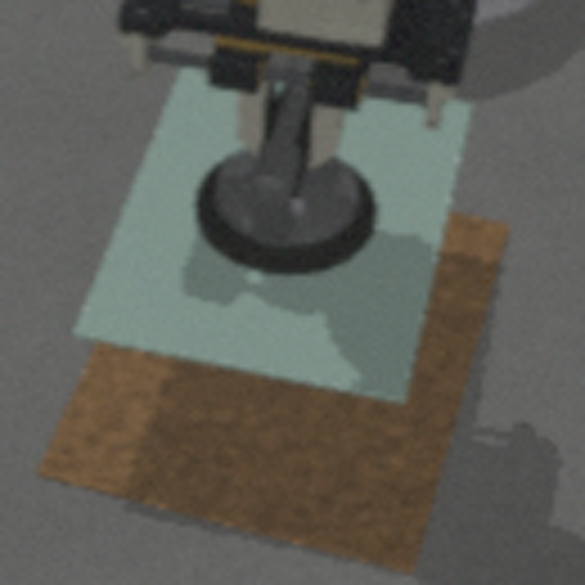

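Run:
```python
from h import *
s,d=load('s14'),load('d14')
S=lambda p:(270+(p[0]+.5)/5-.5,130+(p[1]+.5)/5-.5)
D=lambda p:(290+(p[0]+.5)/4.5-.5,170+(p[1]+.5)/4.5-.5)
P=np.array([tri([(s,S(a)),(d,D(b))])[0] for a,b in [((158,58),(470,103)),((592,93),(408,402)),((582,278),(75,335)),((98,239),(185,68))]])
print(P.round(4),P.mean(0))
st=read_state();print(Ro.from_quat(st['tool_rot']).as_matrix()[:,2],st['wrist_torque'])
# change of drip cap/clip/platter in scene image outside arm/pane
a,b=load('scene0')['frame'].astype(int),s['frame'].astype(int)
for n,(y0,y1,x0,x1) in dict(tt=(125,205,145,262),clip=(245,275,335,368),cap=(238,275,395,432)).items():
    print(n,np.abs(a-b)[y0:y1,x0:x1].mean(),np.percentile(np.abs(a-b)[y0:y1,x0:x1],99))
```

```text
[[ 0.4028 -0.2362  0.1069]
 [ 0.4282  0.021   0.1037]
 [ 0.6177  0.001   0.1058]
 [ 0.5886 -0.2559  0.1011]] [ 0.50930367 -0.11755287  0.10438227]
[ 0.00265777  0.0012683  -0.99999566] [-0.08506107  0.10571472 -0.01455648]
tt 2.159188034188034 4.0
clip 2.245117845117845 4.0
cap 2.3615777940102265 4.0
```

```bash
python3 -c "
from h import *
print(hand_in())"
```

```text
the job is handed in; nothing more can be done
None
```

The mallet is off the glass and the pane is held about 10 cm clear of its mat, level and still. I handed the job in at about 17 s of the 54 s allowed.

- **Mallet:** I gripped it across the shaft near the balance point and lifted it straight up. I laid it on bare counter to the robot's left (+y) of the mat, roughly 9 cm from the mat edge. The wrist force peaked at about 19 N as it touched down, then I opened the gripper. Pictures afterwards show the mallet lying clear of the mat and the pane not visibly shifted.
- **Pane:** I gripped the middle of the lifter bar at 45 N and raised it 100.8 mm by the arm's own reading. Sideways shift from where it lay is about 0.1 mm.

**Last checks:**
- **Level and still:** the tool's tilt is under 0.2° and the joints are moving at less than 0.002 rad/s. The wrist carries about 7–8 N, which fits the pane's weight.
- **Things to leave alone:** the turntable, drip cap and bead clip show only image noise between the first and last pictures.
- **One disagreement:** the pane corners measured from two cameras put the top of the glass at 101–107 mm, where the arm reading implies about 109 mm. The corner differences don't form a consistent tilt, and one corner was partly hidden. I put this down to camera calibration and pixel error.

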